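# Close the split measuring cell on its dowels and hold it pressed shut

### The job

The split measuring cell is open: choose, of the three insulating sleeves, the one that just fills the round recess of the lower half and seat it flat in the recess round the brass piston, then put the upper half on over both dowels, large hole over large dowel, and press it down against the piston's spring until the two metal halves meet all round. Finish while still gripping the upper half and holding the cell pressed fully shut, so that I can put its screws in; leave the other sleeves and everything else on the bench where they are.

Things in the scene. Friction and masses are not known exactly. Their poses are not given: they have to be found in the camera images.
- lower_half: Lower half, fixed on the bench: black base plate 92x140x10 mm with a grey anodised aluminium block 60 mm wide (x), 108 long (y), 26 high; flat top = parting face. Origin: centre of the underside; y towards large dowel and brass terminal. Steel dowels at y = +41 mm (12 mm thick) and -41 mm (8 mm) rise 20 mm above the face, straight for 12 mm, then tapering to noses 5 and 3 mm wide.
- lower_face (a point): Centre of the lower half's parting face, 36 mm above the bench, axes as lower_half. Here is the round recess for the sleeve: 43 mm wide (47 mm in the topmost 2 mm), 6 mm deep. In its middle stands the brass piston, 18 mm thick; released, its top is 9 mm above the parting face.
- large_dowel (a point): Foot of the 12 mm dowel, on the parting face of the lower half.
- piston (a joint): How far the sprung brass piston is pushed down, m: 0 released, 0.005 with the cell fully shut (stop at 0.007). The upper half's stud meets it when the halves are 5 mm apart. Spring force 6 N there, 13 N when shut, so the upper half's own weight does not close the cell.
- upper_half: Upper half, loose, grey aluminium, 0.30 to 0.40 kg, standing on its parting face: plate 60 mm wide (x), 108 long (y), 24 high. Origin: centre of the underside (parting face); y towards the large hole. Through holes: 14.5 mm at y = +41 mm, 10.5 mm at y = -41 mm. Underside: recess 46 mm wide, 13 deep for the sleeve, in it a brass stud 16 mm thick that ends 4 mm above the parting face.
- upper_grip (a point): Centre of the upper half's gripping block, 36 mm above its parting face, same axes. The block is 30 mm across (x), 46 mm long (y), from 24 to 48 mm above the parting face: grip it across x from above. A brass screw post 7 mm thick rises 10 mm above its top. Its y axis starts less than 1 rad from the lower half's: the short turn is the right one.
- large_hole (a point): Centre of the mouth of the upper half's 14.5 mm hole, on its parting face.
- sleeve_40_mid (a point): Centre (half-way up) of the sleeve that belongs in the cell: loose black plastic ring standing flat on the bench, 40 mm outside, bore 24 mm, 18 mm high, 22 g. In the recess it rests on the floor and stands 12 mm above the parting face: grip it round the outside by its upper 10 mm, so that the fingertips stay clear of the parting face.
- sleeve_32_mid (a point): Centre of the small sleeve, 32 mm outside, otherwise alike (bore 24 mm, 18 mm high): too small. Stays where it is.
- sleeve_48_mid (a point): Centre of the large sleeve, 48 mm outside, otherwise alike (bore 24 mm, 18 mm high): does not enter the recess. Stays where it is.
- screwdriver: Bystander: screwdriver 188 mm long, 25 mm high, lying in front of the cell; origin at its middle, on the bench.
- tweezers: Bystander: steel tweezers 127 mm long, lying behind the cell; origin at the middle, on the bench.
- rubber_stopper: Bystander: red rubber stopper 26 mm wide, 28 mm high, standing behind the cell; origin under its centre.
- timer: Bystander: flat white bench timer 62 x 66 x 20 mm; origin under its centre.
- marker_pen: Bystander: felt marker 134 mm long, 16 mm high, lying near the upper half; origin at its middle, on the bench.
Things that resemble listed ones, but are neither listed nor needed, are in the scene too. Leave any green or orange look-alike of the part that bears sleeve_40_mid alone.

How it is judged:
By the outcome, as a careful person would: the job done as asked, in the order asked, and still so for the second after the job is handed in, while the arm keeps its last pose, push and grip.
It also fails if it takes over 51 s, if anything falls off the work surface, if the arm or the gripper's body presses on something with over 40 N, if the wrist force passes 120 N, or if a joint passes its speed limit or range.

### The arm

A 6-joint arm with a two-finger parallel gripper is mounted at the origin on a cart in front of the work surface, level with it; the furniture and walls round the work are solid. World frame = base frame: x ahead of the robot, y to its left, z up, the work surface at z = 0. Lengths are in m, angles in rad, forces in N, time in s.
With the tool pointing down it reaches from about 0.35 to 0.975 m from the base axis. Payload 4.9 kg.
Tool frame: the origin (TCP) lies midway between the tips of the shut fingers; the grasp point (between the pads) lies 19 mm behind it; z points along the fingers, y is the direction in which the jaws open and shut (so a half turn about z gives the same grasp; the last joint's range is limited). The gripper opens to 85 mm and grips with 20 to 120 N. Pads are 22 mm wide; open, the fingers measure 114 mm over their backs; the gripper's body (76 mm by 85 mm) begins 54 mm behind the grasp point. The pads swing forward as they close: fully open they stand 13 mm farther back than shut.
Start: joints at [1.049, 0.053, 1.613, -0, 1.476, -0.119], TCP at [0.245, 0.575, 0.231] pointing down, gripper open.
Joint ranges: [-3.01, 3.01], [-1.01, 2.22], [0.06, 2.58], [-1.02, 4.17], [0.09, 2.62], [-3.14, 3.14]. Speed limits (rad/s): [2.57, 2.57, 3.14, 3.14, 3.14, 3.14].

### API

Orientations are given as a rotation vector (axis times angle).
In Python, from station import ctrl gives the robot as it stands.
- The arm moves only by the shell command python3 -m jog 'ROWS' [FORCE]. ROWS is JSON, one flat list of numbers, 7 for each row, row after row: the opening, from 0 (shut) to 1 (fully open), then the shift along the tool's x, y, z in m, then the turn, a rotation vector about the tool's x, y, z in degrees. A call has 1 to 10 rows; each row shifts and turns the commanded pose from where the row before left it, along the tool's axes as they then stand; what a row does not reach is not made up. A row lasts 1/8 s, in which the tool goes at most 62.5 mm and 10.7 degrees, less where a joint would pass 70% of its speed; a pose out of reach is approached as far as the arm can. A call with a gripper value outside its range is refused whole. The fingers move at their own pace and stop on an object; FORCE is the grip in N (left out, the last holds). Time passes only in rows, so rows that do not move let the fingers close. It gives the time, the measured TCP pose, the force and the opening at its end, in the units of the state.
- ctrl.get_obs(): the state, without advancing time (a new reading comes with each control period).
- ctrl.get_image(name): name is "scene" or "top" or "wrist"; returns a dict with "image" (384x512x3 uint8, blue, green, red), "camera_matrix" (3x3 intrinsics, pixels), "rvec" (rotation vector, rad) and "tvec" (3), from world to camera coordinates, as OpenCV has them; the wrist camera has in their place "mount" (4x4, takes a point from camera to tool coordinates, whose origin is the TCP and whose axes are the flange's). Camera axes: x right, y down, z forward; pixel columns grow to the right and rows downward; lengths in m; the calibration is good to about 2 mm. A picture is of the moment at which its call begins: read the wrist's pose just before it. There is no depth.
- ctrl.finish_job(): hands the job in, once; it reports no verdict.
Trained networks look in a picture, given as the dict that the camera call returned (one of the last four; its "shot" number tells which), for a name from the list of things; names that differ only in an ending like _2 or _b are one class to them, and where a whole thing is asked for, a point or a joint stands for the part that bears it (a point fixed in the world has none). Each returns a list of dicts, best first, with "p" (0 to 1); they miss things now and then, are a little off and sometimes report something else, mostly with a low value. They report only what shows in the picture. A call takes as long as a camera call. They do not tell look-alikes from the thing itself.
- ctrl.boxes_of(target, picture): "box" ([centre column, centre row, width, height] in pixels, round what is visible of it).
The state is a dict: "t": time; "q": joint angles; "dq": joint speeds; "effort": joint torques, N m; "tool_pos": TCP position; "tool_rot": TCP orientation; "contact_force": force on the tool from outside, world axes, zero at the start; "wrist_torque": the same for the moment, N m; "opening": finger opening in m.
Only numpy, scipy, OpenCV 4.12 (cv2) and the standard library are available. Lean on these libraries where they do the work, as an engineer would, in place of code of your own. Each camera call takes 0.05 s, during which the arm holds its last target. There are 200 camera calls.

## Working session

There is one attempt and no reset: what is moved stays moved. The work goes in short steps, Python scripts to look and compute and a shell command to move; the robot and the scene stay as the last step left them, time stands still between calls to the robot, and variables do not carry over. Pictures are saved under pics/ and viewed, about 8 in all and at most 12, crops included, and the job is handed in when it is done.

```bash
ls; mkdir -p pics; cat > h.py <<'E'
import numpy as np, cv2
from station import ctrl
R=lambda v: cv2.Rodrigues(np.array(v,float))[0]
def cam(im,obs=None):
    K=np.array(im["camera_matrix"])
    if "mount" in im:
        M=np.array(im["mount"]); T=np.eye(4);T[:3,:3]=R(obs["tool_rot"]);T[:3,3]=obs["tool_pos"]
        C=T@M; return K,C[:3,:3],C[:3,3]
    r=R(np.ravel(im["rvec"])); return K,r.T,-r.T@np.ravel(im["tvec"])
def px2w(uv,z,c):
    K,Rw,o=c; d=Rw@np.linalg.solve(K,[uv[0],uv[1],1.]); return o+d*(z-o[2])/d[2]
def w2px(p,c):
    K,Rw,o=c; q=K@(Rw.T@(np.array(p)-o)); return q[:2]/q[2]
E
python3 - <<'E'
from h import *
o=ctrl.get_obs(); print(o)
for n in ["top","scene"]:
    im=ctrl.get_image(n); c=cam(im,o); cv2.imwrite(f"pics/{n}0.png",cv2.resize(im["image"],(800,600)))
    np.savez(f"{n}0.npz",img=im["image"],K=c[0],R=c[1],o=c[2])
    for t in ["lower_half","upper_half","sleeve_40_mid","sleeve_32_mid","sleeve_48_mid","large_dowel","lower_face"]:
        for b in ctrl.boxes_of(t,im)[:6]:
            if b["p"]>.2: print(n,t,round(b["p"],2),np.round(b["box"],1),np.round(px2w(b["box"],.009,c),3))
E
```

```text
pics
{'t': 0.0, 'q': array([ 1.04898742e+00,  5.33762009e-02,  1.61428928e+00, -1.29071193e-05,
        1.47600245e+00, -1.18985491e-01]), 'dq': array([9.12880891e-04, 4.12843148e-04, 1.28225542e-04, 8.09246856e-05,
       6.24356714e-04, 1.18737291e-03]), 'effort': array([-1.25024893e-03, -3.93687129e+01, -3.70172381e+01, -1.11821232e-04,
        7.29892374e-03, -1.10685187e-05]), 'tool_pos': array([0.24469305, 0.57443264, 0.23005385]), 'tool_rot': array([-0.62835357, -3.07745625,  0.00309966]), 'contact_force': array([-0.43867591, -0.22526301, -0.69167766]), 'wrist_torque': array([0.01212203, 0.02110275, 0.05338163]), 'opening': 0.08541113800509798}
top lower_half 0.93 [257.2 195.1  58.8  45.6] [0.534 0.006 0.009]
top lower_half 0.27 [292.7 260.2  68.6  19.2] [ 0.362 -0.093  0.009]
top upper_half 0.67 [357.9 217.4  44.8  40.6] [ 0.48  -0.267  0.009]
top sleeve_40_mid 0.69 [215.6 243.2  18.   14.2] [0.401 0.114 0.009]
top sleeve_40_mid 0.64 [162.2 248.6  18.   14. ] [0.383 0.255 0.009]
top sleeve_48_mid 0.45 [174.7 176.1  19.8  18.1] [0.58  0.232 0.009]
top large_dowel 0.84 [257.3 195.2  57.6  45.8] [0.534 0.005 0.009]
top lower_face 0.71 [254.9 193.7  58.5  42.8] [0.538 0.012 0.009]
scene lower_half 0.75 [254.4 199.3  66.7  37.3] [0.547 0.011 0.009]
scene upper_half 0.49 [345.  192.8   7.8  12.6] [ 0.517 -0.231  0.009]
scene upper_half 0.28 [338.4 174.4  25.7   9.9] [ 0.63  -0.269  0.009]
scene sleeve_40_mid 0.76 [192.1 231.   19.3  18.4] [0.438 0.189 0.009]
scene sleeve_40_mid 0.76 [230.7 235.2  17.6  16.6] [0.398 0.111 0.009]
scene sleeve_40_mid 0.59 [163.2 247.4  19.3  12.7] [0.391 0.258 0.009]
scene sleeve_32_mid 0.44 [128.2 234.9  15.5  15.7] [0.461 0.326 0.009]
scene sleeve_48_mid 0.7 [198.7 196.6   7.   11.2] [0.599 0.144 0.009]
scene sleeve_48_mid 0.62 [164.6 204.6  19.9  15.4] [0.579 0.233 0.009]
scene large_dowel 0.61 [255.3 199.2  66.1  38.9] [0.546 0.008 0.009]
```

```bash
python3 - <<'E'
import numpy as np,cv2
a=np.load("top0.npz")["img"]; cv2.imwrite("pics/topc.png",cv2.resize(a[140:300,130:410],(800,457),interpolation=cv2.INTER_CUBIC))
a=np.load("scene0.npz")["img"]; cv2.imwrite("pics/scc.png",cv2.resize(a[150:290,100:400],(800,373),interpolation=cv2.INTER_CUBIC))
E
```

```text
(no output)
```

View pics/topc.png

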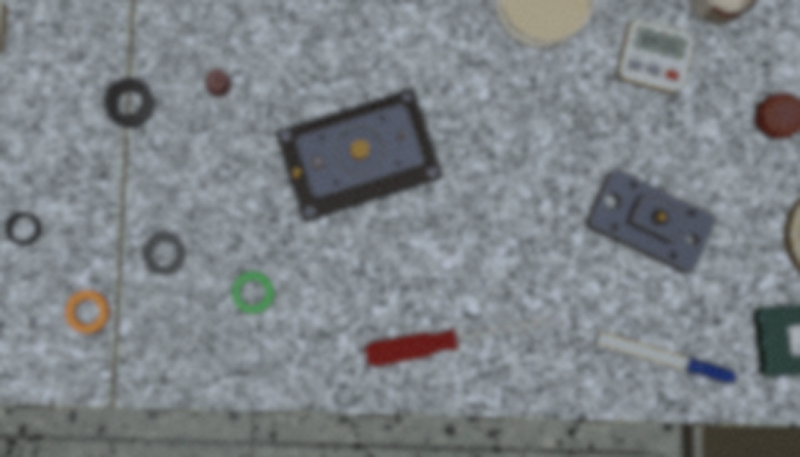

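View pics/scc.png

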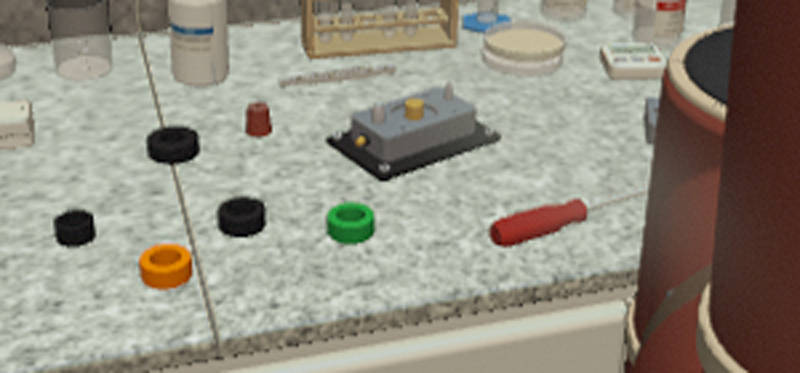

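The three black rings in the top crop are at (129,103), the largest; (163,253), the middle one; and (23,228), the smallest. The green ring (253,293) and the orange one (88,312) are look-alikes. The middle black ring fits the 40 mm sleeve. The terminal and large dowel are on the left of the lower half, and the large hole (611,201) is on the left of the upper half.

```bash
cat >> h.py <<'E'
def load(n):
    d=np.load(n); return d["img"],(d["K"],d["R"],d["o"])
def delta(p,ydir=None,o=None):
    """tool-frame shift to world TCP p; turn about tool z (deg) to bring tool y along ydir (mod 180), applied first? -> both given in present axes"""
    o=o or ctrl.get_obs(); T=R(o["tool_rot"]); s=T.T@(np.array(p)-o["tool_pos"]); a=None
    if ydir is not None:
        v=T.T@np.array([ydir[0],ydir[1],0]); a=np.degrees(np.arctan2(-v[0],v[1])); a=(a+90)%180-90
    print("pos",o["tool_pos"].round(4),"shift mm",(s*1e3).round(1),"turn",a and round(a,1),"tilt",np.round(T[:,2],4),"q5",round(o["q"][5],2),"F",np.round(o["contact_force"],1),"open",round(o["opening"],4),"t",round(o["t"],2))
    return s,a
E
python3 - <<'E'
from h import *
img,c=load("top0.npz"); f=lambda u,v,z:px2w((130+u*.35,140+v*.35),z,c).round(4)
for n,u,v,z in [("48",129,103,.009),("40",163,253,.009),("32",23,228,.009),("face",360,150,.045),("ldow",318,160,.045),("sdow",401,135,.045),("lhole",611,201,.024),("shole",690,240,.024),("post",661,217,.058)]: print(n,f(u,v,z))
# ring diameters from dark mask
for u,v in [(129,103),(163,253),(23,228)]:
    x,y=int(130+u*.35),int(140+v*.35); g=cv2.resize(img[y-16:y+16,max(x-16,0):x+16],None,fx=8,fy=8,interpolation=cv2.INTER_CUBIC).max(2)
    m=(g<110).astype(np.uint8); n,l,s,ce=cv2.connectedComponentsWithStats(m); i=1+s[1:,4].argmax(); print(s[i]/8, ce[i]/8+[x-16,y-16])
p=f(163,253,.009); delta([p[0],p[1],.18],[.0,1])
print(R(ctrl.get_obs()["tool_rot"]).round(3)); im=ctrl.get_image("wrist"); print(np.array(im["mount"]).round(3)); print(im["camera_matrix"])
E
```

```text
48 [0.5803 0.2305 0.009 ]
40 [0.4384 0.1914 0.009 ]
32 [0.4583 0.3239 0.009 ]
face [0.5356 0.0097 0.045 ]
ldow [0.5253 0.0482 0.045 ]
sdow [ 0.5506 -0.0278  0.045 ]
lhole [ 0.4969 -0.2263  0.024 ]
shole [ 0.4624 -0.2997  0.024 ]
post [ 0.4796 -0.2643  0.058 ]
[   6.875    6.5     19.5     18.875 1886.375] [175.09144523 175.97004837]
[  8.75    8.75   15.375  15.25  986.875] [187.20750475 228.46833439]
[  9.375  11.     14.     12.125 666.   ] [138.08162068 219.8355152 ]
pos [0.245  0.575  0.2313] shift mm [-328.3 -277.1   51.3] turn -23.1 tilt [ 0.  0. -1.] q5 -0.12 F [ 0.5 -0.5  0.1] open 0.0856 t 0.8
[[-0.92   0.392  0.   ]
 [ 0.392  0.92   0.   ]
 [ 0.     0.    -1.   ]]
[[ 0.    -0.961 -0.276  0.07 ]
 [ 1.     0.    -0.     0.001]
 [ 0.    -0.276  0.961 -0.142]
 [ 0.     0.     0.     1.   ]]
[[288.2125341    0.         258.82017804]
 [  0.         288.2125341  191.64911133]
 [  0.           0.           1.        ]]
```

```bash
python3 -m jog '[1,-0.041,-0.0346,0.006,0,0,0, 1,-0.041,-0.0346,0.006,0,0,0, 1,-0.041,-0.0346,0.006,0,0,0, 1,-0.041,-0.0346,0.006,0,0,0, 1,-0.041,-0.0346,0.006,0,0,0, 1,-0.041,-0.0346,0.006,0,0,0, 1,-0.041,-0.0346,0.006,0,0,0, 1,-0.041,-0.0346,0.006,0,0,0]' 20; python3 -m jog '[1,0,0,0,0,0,9.7, 1,0,0,0,0,0,9.7, 1,0,0,0,0,0,9.7, 1,0,0,0,0,0,9.7, 1,0,0,0,0,0,9.7, 1,0,0,0,0,0,0]'
python3 - <<'E'
from h import *
o=ctrl.get_obs(); im=ctrl.get_image("wrist"); c=cam(im,o)
np.savez("w1.npz",img=im["image"],K=c[0],R=c[1],o=c[2]); cv2.imwrite("pics/w1.png",im["image"])
for b in ctrl.boxes_of("sleeve_40_mid",im)[:4]: print(b["p"],np.round(b["box"],1),px2w(b["box"],.009,c).round(4))
delta([.4384,.1914,.1],[.949,.316])
E
```

```text
t: 1.85
tool_pos: [0.4389, 0.1902, 0.1835]
tool_rot: [0.628, 3.077, 0.001]
contact_force: [0.6, 1.4, -0.2]
opening: 0.0855
t: 2.6
tool_pos: [0.4383, 0.1917, 0.1834]
tool_rot: [1.835, 2.55, 0.0]
contact_force: [-0.6, 0.5, 0.5]
opening: 0.0854
0.74 [260.8 174.2  31.8  38.1] [0.4409 0.1932 0.009 ]
0.64 [226.8  95.   38.4  41.1] [0.3804 0.2619 0.009 ]
0.58 [205.2 229.3  33.5  41.5] [0.3997 0.1089 0.009 ]
pos [0.4382 0.1918 0.1834] shift mm [-0.4  0.  83.4] turn 0.2 tilt [ 1.e-04  0.e+00 -1.e+00] q5 -0.07 F [ 0.6 -0.   0.1] open 0.0852 t 2.7
```

View pics/w1.png

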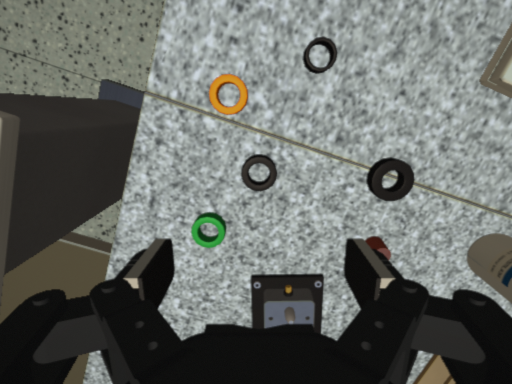

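The wrist view shows the middle black ring at (259,172). The 32 mm ring is at (320,55), the 48 mm ring at (390,179), green at (208,230) and orange at (228,94). I'll fit the outline to confirm the diameters.

```bash
cat >> h.py <<'E'
from scipy.optimize import minimize
def hull(x,y,r,c,z0=0,z1=.018):
    a=np.linspace(0,2*np.pi,40); return cv2.convexHull(np.array([w2px((x+r*np.cos(t),y+r*np.sin(t),z),c) for t in a for z in (z0,z1)],np.float32))
def fitring(img,uv,c,th=85,w=28,z0=0,z1=.018):
    u,v=map(int,uv); k=6; g=cv2.resize(img[v-w:v+w,u-w:u+w],None,fx=k,fy=k,interpolation=cv2.INTER_CUBIC).max(2)
    n,l,s,ce=cv2.connectedComponentsWithStats((g<th).astype(np.uint8)); i=min(range(1,n),key=lambda i:(s[i,4]<800)*1e6+np.hypot(*(ce[i]-w*k)))
    h=cv2.convexHull(cv2.findContours((l==i).astype(np.uint8),0,2)[0][0]); off=lambda m:np.array([m["m10"]/m["m00"],m["m01"]/m["m00"]])
    m=cv2.moments(h); C=(off(m)+.5)/k-.5+[u-w,v-w]; A=m["m00"]/k/k
    def cost(p):
        q=cv2.moments(hull(*p,c,z0,z1)); return ((off(q)-C)**2).sum()+(q["m00"]**.5-A**.5)**2
    p0=px2w(C,.009,c); r=minimize(cost,[p0[0],p0[1],.02],method="Nelder-Mead",options=dict(xatol=1e-5,fatol=1e-5)); return r.x.round(4),round(r.fun,3),C.round(1)
E
python3 - <<'E'
from h import *
img,c=load("w1.npz")
for uv in [(259,172),(320,55),(390,179)]: print([fitring(img,uv,c,t) for t in (75,95)])
cv2.imwrite("pics/ring.png",cv2.resize(img[130:215,210:310],(700,595),interpolation=cv2.INTER_CUBIC))
E
```

```text
[(array([0.438 , 0.1949, 0.0191]), np.float64(0.0), array([258.8, 172.3])), (array([0.438 , 0.1951, 0.0196]), np.float64(0.0), array([258.9, 172.1]))]
[(array([0.4576, 0.3274, 0.0151]), np.float64(0.0), array([319.7,  54.9])), (array([0.4576, 0.3274, 0.0154]), np.float64(0.0), array([319.7,  54.8]))]
[(array([0.5801, 0.2341, 0.0229]), np.float64(0.0), array([390.1, 178.8])), (array([0.58  , 0.2338, 0.0235]), np.float64(0.0), array([389.9, 179.1]))]
```

View pics/ring.png

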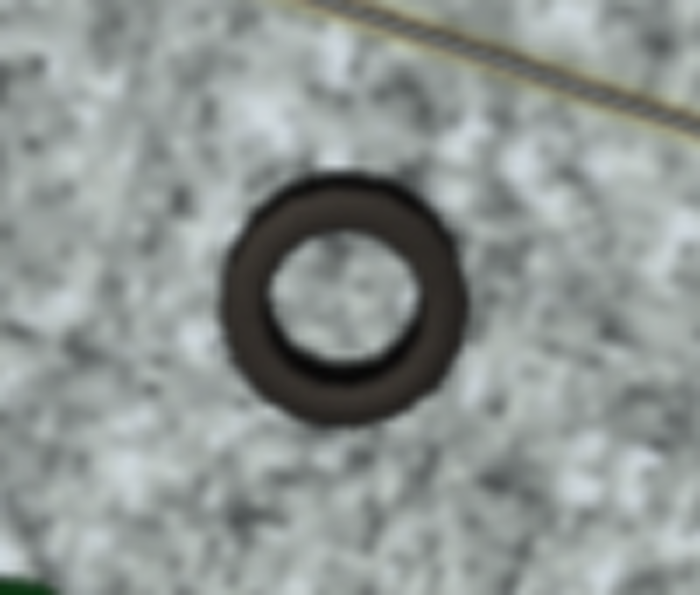

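The crop shows one plain black ring. The fitted outer diameters are 39, 31 and 47 mm, so the ring at (259,172) is the 40 mm sleeve. I'll descend part way and refit.

```bash
python3 -m jog '[1,0.001,0.001,0.035,0,0,0, 1,0.001,0,0.035,0,0,0, 1,0,0,0.035,0,0,0, 1,0,0,0,0,0,0]'
python3 - <<'E'
from h import *
o=ctrl.get_obs(); im=ctrl.get_image("wrist"); c=cam(im,o); img=im["image"]
np.savez("w2.npz",img=img,K=c[0],R=c[1],o=c[2]); cv2.imwrite("pics/w2.png",img)
uv=w2px((.438,.195,.009),c); print(uv); x=fitring(img,uv,c,85,45); print(x)
delta([x[0][0],x[0][1],.006],[.949,.316])
E
```

```text
t: 3.2
tool_pos: [0.4359, 0.1933, 0.0753]
tool_rot: [-1.833, -2.546, 0.008]
contact_force: [0.0, -0.3, 0.1]
opening: 0.0852
[261.79273457 204.57876009]
(array([0.4383, 0.1953, 0.0195]), np.float64(0.0), array([262.4, 205.1]))
pos [0.4377 0.1938 0.0776] shift mm [ 1.3  1.2 71.6] turn 0.1 tilt [-2.5e-03 -7.0e-04 -1.0e+00] q5 -0.06 F [ 0.1  0.3 -0.4] open 0.0856 t 3.25
```

```bash
python3 -m jog '[1,0.001,0.001,0.025,0,0,0, 1,0,0,0.025,0,0,0, 1,0,0,0.02,0,0,0, 1,0,0,0,0,0,0, 0.3,0,0,0,0,0,0, 0.3,0,0,0,0,0,0,0.3,0,0,0,0,0,0, 0.3,0,0,0,0,0,0, 0.3,0,0,0,0,0,0, 0.3,0,0,0,0,0,0]' 30
python3 - <<'E'
from h import *
o=ctrl.get_obs(); im=ctrl.get_image("wrist"); c=cam(im,o); cv2.imwrite("pics/w3.png",cv2.resize(im["image"][150:384,130:400],(800,693))[:600])
np.savez("w3.npz",img=im["image"],K=c[0],R=c[1],o=c[2]);delta([.438,.195,.006],[.949,.316])
E
```

```text
t: 4.5
tool_pos: [0.4402, 0.1955, 0.01]
tool_rot: [1.836, 2.548, 0.002]
contact_force: [-2.7, 0.4, 5.6]
opening: 0.0379
pos [0.4402 0.1955 0.01  ] shift mm [ 0.2 -2.3  4. ] turn 0.0 tilt [ 1.8e-03  4.0e-04 -1.0e+00] q5 -0.06 F [-1.9 -0.7  5.9] open 0.0383 t 4.55
```

View pics/w3.png

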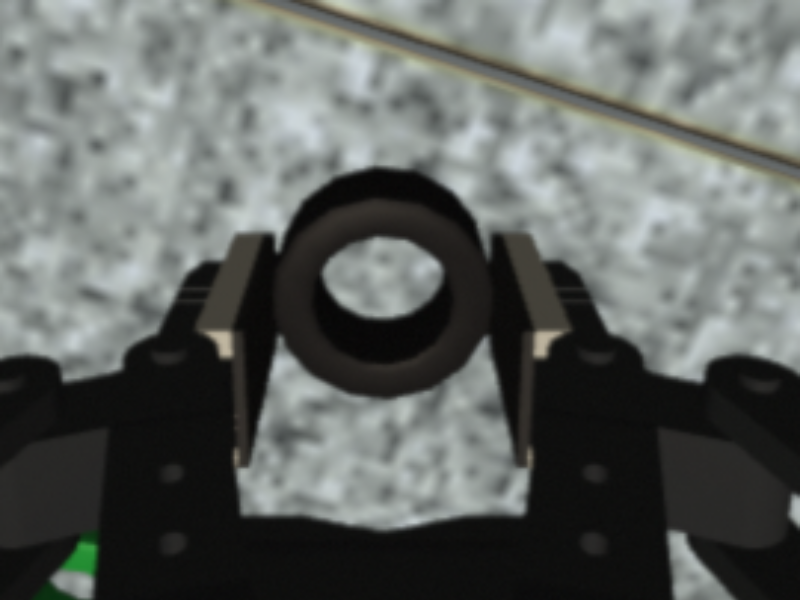

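The sleeve is held squarely between the pads, with its top rim at crop (383,297), and the opening reads 38 mm. I'll lift it and move over to view the lower half.

```bash
python3 -m jog '[0.3,0,0,-0.02,0,0,0, 0.3,0,0,-0.05,0,0,0, 0.3,0,0,-0.05,0,0,0, 0.3,-0.04,0.005,-0.04,0,0,0, 0.3,-0.05,0.007,0,0,0,0, 0.3,-0.05,0.007,0,0,0,0, 0.3,-0.05,0.007,0,0,0,0, 0.3,-0.043,0.007,0,0,0,0, 0.3,0,0,0,0,0,0, 0.3,0,0,0,0,0,0]'
python3 - <<'E'
from h import *
img,c=load("w3.npz")
T=R([1.836,2.548,.002]); p0=np.array([.4402,.1955,.010])
for xx in (.011,-.011):
  for zz in (0,-.003,-.006,-.009): print(xx,zz,w2px(p0+T@[xx,.02,zz],c).round(1))
print("pad tip corner seen",130+490*.3375,150+235*.3375)
o=ctrl.get_obs(); im=ctrl.get_image("wrist"); c=cam(im,o); cv2.imwrite("pics/w4.png",im["image"][:,80:440])
np.savez("w4.npz",img=im["image"],K=c[0],R=c[1],o=c[2])
for t in ["lower_half","large_dowel","lower_face","piston"]:
  for b in ctrl.boxes_of(t,im)[:2]: print(t,round(b["p"],2),np.round(b["box"]))
delta([.5356,.013,.17],[.949,.316])
E
```

```text
t: 5.8
tool_pos: [0.5438, -0.0151, 0.1683]
tool_rot: [-1.837, -2.548, -0.0]
contact_force: [0.6, 0.4, -0.8]
opening: 0.038
0.011 0 [295.2 226.5]
0.011 -0.003 [295.9 228.7]
0.011 -0.006 [296.6 231.1]
0.011 -0.009 [297.4 233.5]
-0.011 0 [293.8 263.4]
-0.011 -0.003 [294.5 266.3]
-0.011 -0.006 [295.2 269.3]
-0.011 -0.009 [295.8 272.3]
pad tip corner seen 295.375 229.3125
lower_half 0.68 [261. 146.  93. 139.]
large_dowel 0.6 [260. 148.  95. 136.]
lower_face 0.88 [258. 145.  94. 136.]
piston 0.57 [259. 156.  14.  22.]
pos [ 0.5438 -0.0145  0.1684] shift mm [28.6  0.9 -1.6] turn 0.1 tilt [ 1.e-04  1.e-04 -1.e+00] q5 -0.49 F [ 0.3 -0.6  0.9] open 0.0383 t 6.05
```

View pics/w4.png

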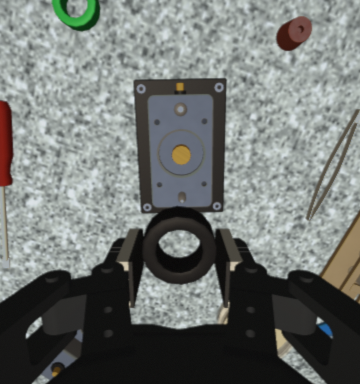

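```bash
python3 - <<'E'
from h import *
from scipy.ndimage import binary_fill_holes
T=R([1.836,2.548,.0]); p0=np.array([.4402,.1955,.010])
img,c=load("w3.npz"); col=img[:,259].max(1).astype(int); print("col rows",[(i,col[i]) for i in list(range(200,214))+list(range(278,292))])
for dx in (-.003,0,.003):
    p=p0+T@[dx,0,0]; h=hull(p[0],p[1],.02,c)[:,0]; print(dx,h[:,1].min().round(1),h[:,1].max().round(1),h[:,0].min().round(1),h[:,0].max().round(1))
img,c=load("w4.npz")
# piston
hsv=cv2.cvtColor(img,cv2.COLOR_BGR2HSV); m=((hsv[...,0]>12)&(hsv[...,0]<32)&(hsv[...,1]>120)).astype(np.uint8); m[:130]=0; m[190:]=0; m[:,:240]=0;m[:,290:]=0
M=cv2.moments(m,True); ctr=np.array([M["m10"],M["m01"]])/M["m00"]; print("piston px",ctr,M["m00"],px2w(ctr,.045,c).round(4))
y,x=np.where(m); print(x.min(),x.max(),y.min(),y.max())
print("rows at col 261:",[tuple(img[r,261]) for r in range(74,100,2)]); print("row150:",[(u,int(img[150,u].max())) for u in range(208,236,1)])
d=((img.max(2)<75)).astype(np.uint8)
n,l,s,ce=cv2.connectedComponentsWithStats(((img.max(2)>75)&(img[...,0].astype(int)-img[...,2]>6)).astype(np.uint8)[:, :]); i=l[120,250]; print(s[i] if i else "none")
k=binary_fill_holes(l==i).astype(np.uint8); ct=max(cv2.findContours(k,0,2)[0],key=cv2.contourArea); r=cv2.minAreaRect(ct); print("block rect",r, "w", px2w(r[0],.036,c).round(4))
a,b=[px2w(q,.036,c) for q in cv2.boxPoints(r)[:2]]; bp=np.array([px2w(q,.036,c)[:2] for q in cv2.boxPoints(r)]); print(bp.round(4)); print([np.linalg.norm(bp[j]-bp[j-1]).round(4) for j in range(4)],np.degrees(np.arctan2(*(bp[1]-bp[0])[::-1])),np.degrees(np.arctan2(*(bp[2]-bp[1])[::-1])))
E
```

```text
col rows [(200, np.int64(152)), (201, np.int64(147)), (202, np.int64(148)), (203, np.int64(155)), (204, np.int64(162)), (205, np.int64(162)), (206, np.int64(91)), (207, np.int64(29)), (208, np.int64(9)), (209, np.int64(10)), (210, np.int64(9)), (211, np.int64(10)), (212, np.int64(9)), (213, np.int64(11)), (278, np.int64(36)), (279, np.int64(34)), (280, np.int64(31)), (281, np.int64(30)), (282, np.int64(28)), (283, np.int64(30)), (284, np.int64(63)), (285, np.int64(119)), (286, np.int64(142)), (287, np.int64(155)), (288, np.int64(164)), (289, np.int64(170)), (290, np.int64(168)), (291, np.int64(160))]
-0.003 209.5 291.1 218.9 296.2
0 204.4 286.2 218.7 296.4
0.003 199.3 281.3 218.4 296.6
piston px [260.81588448 154.20577617] 277.0 [0.5365 0.0149 0.045 ]
252 270 145 163
rows at col 261: [(np.uint8(151), np.uint8(154), np.uint8(147)), (np.uint8(159), np.uint8(162), np.uint8(155)), (np.uint8(128), np.uint8(131), np.uint8(125)), (np.uint8(48), np.uint8(52), np.uint8(56)), (np.uint8(48), np.uint8(75), np.uint8(90)), (np.uint8(57), np.uint8(132), np.uint8(163)), (np.uint8(56), np.uint8(132),
[... 218 characters left out ...]
t8(107), np.uint8(101)), (np.uint8(121), np.uint8(107), np.uint8(102))]
row150: [(208, 166), (209, 161), (210, 162), (211, 161), (212, 152), (213, 146), (214, 154), (215, 170), (216, 174), (217, 117), (218, 58), (219, 55), (220, 58), (221, 58), (222, 58), (223, 57), (224, 57), (225, 57), (226, 57), (227, 57), (228, 59), (229, 76), (230, 103), (231, 121), (232, 125), (233, 126), (234, 126), (235, 125)]
[ 228   95   64  112 4628]
block rect ((259.5, 150.5), (111.0, 63.0), 90.0) w [0.5347 0.0166 0.036 ]
[[ 0.4918  0.0551]
 [ 0.5458  0.0731]
 [ 0.5823 -0.0262]
 [ 0.5223 -0.0462]]
[np.float64(0.1058), np.float64(0.0569), np.float64(0.1058), np.float64(0.0633)] 18.41153666176879 -69.82656435483466
```

```bash
python3 -m jog '[0.3,0.0155,0.0015,0,0,0,0, 0.3,0.015,0,0.02,0,0,0, 0.3,0,0,0.045,0,0,0, 0.3,0,0,0.035,0,0,0, 0.3,0,0,0.004,0,0,0, 0.3,0,0,0,0,0,0]'
python3 - <<'E'
from h import *
o=ctrl.get_obs(); im=ctrl.get_image("wrist"); c=cam(im,o); img=im["image"]; cv2.imwrite("pics/w5.png",cv2.resize(img[160:310,160:360],(800,600),interpolation=cv2.INTER_CUBIC))
np.savez("w5.npz",img=img,K=c[0],R=c[1],o=c[2]); delta([.536,.015,.04],[.949,.316])
E
```

```text
t: 6.8
tool_pos: [0.5358, 0.0145, 0.0644]
tool_rot: [-1.836, -2.549, 0.0]
contact_force: [0.3, 0.1, 0.4]
opening: 0.0383
pos [0.5367 0.0143 0.0655] shift mm [ 0.9 -0.5 25.5] turn 0.0 tilt [ 1.9e-03 -2.0e-04 -1.0e+00] q5 -0.43 F [-0.  -0.1 -0.9] open 0.0379 t 6.85
```

View pics/w5.png

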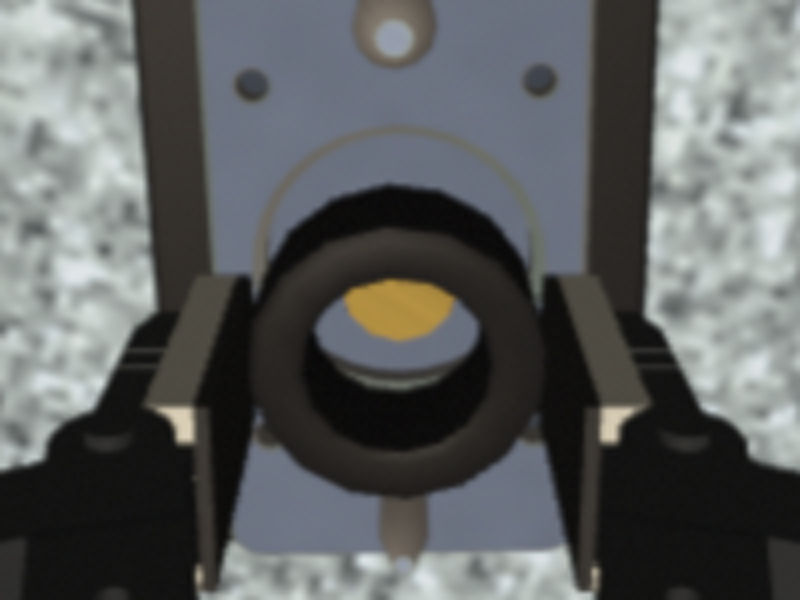

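In this view the bore is centred on the piston across the jaws (397 vs 399). The recess rim peaks at crop (400,127), and the dowel noses are at (394,38) and (403,562).

```bash
python3 - <<'E'
from h import *
o=ctrl.get_obs(); img,c=load("w5.npz"); T=R(o["tool_rot"]); f=lambda u,v,z:(T.T@(px2w((160+u/4-.4,160+v/4-.4),z,c)-o["tool_pos"])*1e3).round(1)
print("rim",f(400,127,.036),"minus 23.5"); print("rimL/R",f(255,250,.036),f(545,250,.036)); print("large",f(394,38,.056),"small",f(403,562,.056)); print("piston near edge",f(400,340,.045), "small dowel foot",)
print("ring top edge",f(397,497,o["tool_pos"][2]+.008),f(397,230,o["tool_pos"][2]+.008),"ring sides",f(250,365,o["tool_pos"][2]+.008),f(545,365,o["tool_pos"][2]+.008),"bottom far",f(397,185,o["tool_pos"][2]-.010))
E
```

```text
rim [22.8  0.4 29.4] minus 23.5
rimL/R [  2.5 -22.6  29.4] [ 2.5 23.4 29.5]
large [40.8 -0.5  9.4] small [-40.3   0.9   9.5]
piston near edge [-8.7  0.4 20.5] small dowel foot
ring top edge [-17.3  -0.   -8. ] [20.3 -0.  -8. ] ring sides [  2.  -18.8  -8. ] [ 2.  18.8 -8. ] bottom far [20.  -0.1 10. ]
```

```bash
python3 -m jog '[0.3,0,0,0.01,0,0,0, 0.3,0,0,0.007,0,0,0, 0.3,0,0,0.005,0,0,0, 0.3,0,0,0.002,0,0,0, 0.3,0,0,0,0,0,0]'
python3 - <<'E'
from h import *
delta([.536,.015,.04],[.949,.316])
E
```

```text
t: 7.48
tool_pos: [0.5361, 0.014, 0.0403]
tool_rot: [1.837, 2.548, 0.0]
contact_force: [-0.2, -0.1, -0.4]
opening: 0.0384
pos [0.5361 0.014  0.0403] shift mm [1.  0.3 0.3] turn 0.0 tilt [ 3.e-04 -0.e+00 -1.e+00] q5 -0.43 F [-0.2 -0.1 -0.4] open 0.0384 t 7.47
```

```bash
python3 -m jog '[0.3,0,0,0.001,0,0,0, 0.3,0,0,0.001,0,0,0, 0.3,0,0,0,0,0,0]'; python3 -m jog '[0.6,0,0,0,0,0,0, 0.6,0,0,0,0,0,0, 0.6,0,0,0,0,0,0, 0.6,0,0,-0.02,0,0,0, 0.6,-0.01,0,-0.05,0,0,0, 1,-0.02,0,-0.05,0,0,0, 1,0,0,0,0,0,0, 1,0,0,0,0,0,0]'
python3 - <<'E'
from h import *
o=ctrl.get_obs(); im=ctrl.get_image("wrist"); c=cam(im,o); img=im["image"]; 
np.savez("w6.npz",img=img,K=c[0],R=c[1],o=c[2],tp=o["tool_pos"],tr=o["tool_rot"]); delta([.536,.015,.04],[.949,.316])
cv2.imwrite("pics/w6.png",cv2.resize(img[70:235,160:360],(727,600),interpolation=cv2.INTER_CUBIC))
E
```

```text
t: 7.85
tool_pos: [0.5363, 0.014, 0.04]
tool_rot: [1.837, 2.548, -0.0]
contact_force: [-4.9, -0.3, 9.3]
opening: 0.0381
t: 8.85
tool_pos: [0.545, -0.0144, 0.1577]
tool_rot: [-1.837, -2.548, 0.0]
contact_force: [-0.1, 0.3, -0.9]
opening: 0.0853
pos [ 0.5443 -0.0142  0.1566] shift mm [ 30.1   1.6 116.6] turn 0.0 tilt [-2.7e-03  5.0e-04 -1.0e+00] q5 -0.48 F [ 0.8  0.5 -0.6] open 0.0853 t 8.9
```

View pics/w6.png

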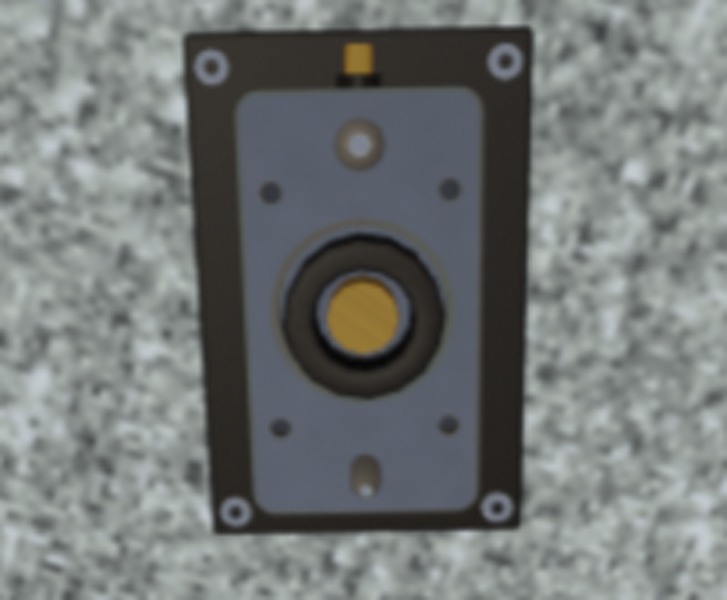

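The sleeve sits concentric in the recess around the piston at (363,316). Contact came at TCP z 0.040, which is the expected seating height. Next is the upper half.

```bash
python3 -m jog '[1,-0.0395,-0.0267,-0.0075,0,0,0, 1,-0.0395,-0.0267,-0.0075,0,0,0, 1,-0.0395,-0.0267,-0.0075,0,0,0, 1,-0.0395,-0.0267,-0.0075,0,0,0, 1,-0.0395,-0.0267,-0.0075,0,0,0, 1,-0.0395,-0.0267,-0.0075,0,0,0]'; python3 -m jog '[1,0,0,0,0,0,8.7, 1,0,0,0,0,0,8.7, 1,0,0,0,0,0,8.7, 1,0,0,0,0,0,8.7, 1,0,0,0,0,0,8.7, 1,0,0,0,0,0,0, 1,0,0,0,0,0,0]'
python3 - <<'E'
from h import *
img,c=load("w6.npz"); f=lambda u,v,z:px2w((160+u/3.635-.4,70+v/3.636-.4),z,c)
a,b=f(359,144,.056),f(366,490,.056); d=a-b; print("lower mid",((a+b)/2).round(4),"len",np.linalg.norm(d).round(4),"yaw y",np.degrees(np.arctan2(d[1],d[0])))
# plate screws corners z~.012
q=[f(*p,.012) for p in((211,67),(505,62),(236,512),(497,508))]; print("plate mid",np.mean(q,0).round(4)); 
for i,j in((0,2),(1,3)): e=q[i]-q[j]; print(np.degrees(np.arctan2(e[1],e[0])),np.linalg.norm(e).round(4))
for i,j in((1,0),(3,2)): e=q[i]-q[j]; print(np.degrees(np.arctan2(e[1],e[0]))+90,np.linalg.norm(e).round(4))
o=ctrl.get_obs(); im=ctrl.get_image("wrist"); c=cam(im,o); img=im["image"]; 
np.savez("w7.npz",img=img,K=c[0],R=c[1],o=c[2]); delta([.48,-.262,.04],[.905,-.426])
print([(round(b["p"],2),np.round(b["box"])) for b in ctrl.boxes_of("upper_half",im)[:2]])
cv2.imwrite("pics/w7.png",cv2.resize(img[60:260,130:390],(780,600),interpolation=cv2.INTER_CUBIC))
E
```

```text
t: 9.65
tool_pos: [0.4669, -0.2902, 0.201]
tool_rot: [-1.834, -2.546, -0.001]
contact_force: [0.3, -0.1, -0.2]
opening: 0.0855
t: 10.52
tool_pos: [0.4679, -0.2894, 0.202]
tool_rot: [-2.647, -1.688, 0.001]
contact_force: [-1.1, 0.0, -0.1]
opening: 0.0854
lower mid [0.5366 0.0144 0.056 ] len 0.0815 yaw y 109.58646896569039
plate mid [0.5367 0.0139 0.012 ]
109.56425250953167 0.1222
109.48929471645879 0.1221
109.32185348857227 0.0761
109.3458380382804 0.0759
pos [ 0.468  -0.2895  0.2023] shift mm [ 29.9  -0.5 162.4] turn 0.2 tilt [-0.0012  0.001  -1.    ] q5 -0.25 F [ 0.1 -0.4  0.2] open 0.0856 t 10.57
[(0.87, array([260., 145.,  56., 100.]))]
```

View pics/w7.png

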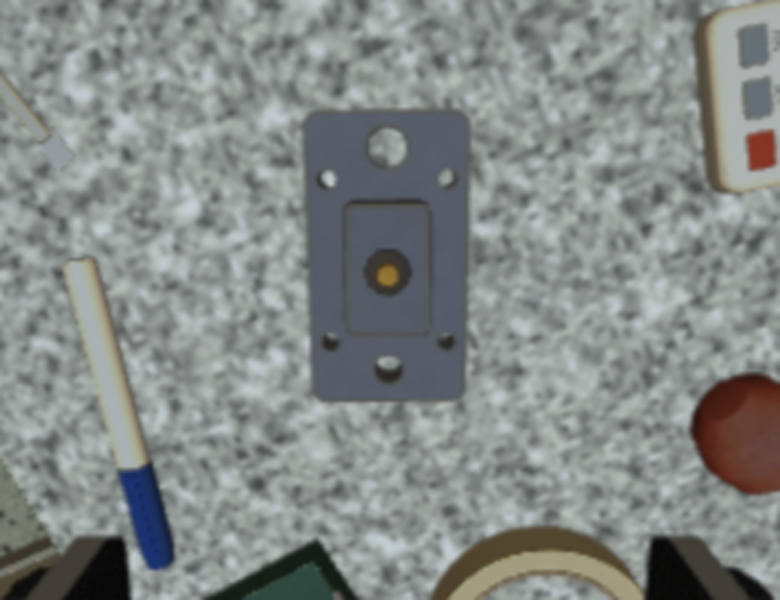

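```bash
python3 - <<'E'
from h import *
img,c=load("w7.npz"); f=lambda u,v,z:px2w((130+(u+.5)/3-.5,60+(v+.5)/3-.5),z,c)
a,b=f(388,147,.024),f(389,367,.024); d=a-b; print("holes mid",((a+b)/2).round(4),np.linalg.norm(d).round(4),np.degrees(np.arctan2(d[1],d[0])))
q=[f(*p,.024) for p in((304,111),(470,111),(314,401),(465,401))]; m=np.mean(q,0); print("plate mid",m.round(4))
for i,j in((0,2),(1,3)): e=q[i]-q[j]; print(np.degrees(np.arctan2(e[1],e[0])),np.linalg.norm(e).round(4))
print("block",np.mean([f(*p,.048) for p in((345,203),(431,203),(346,334),(430,334))],0).round(4),"post",f(387,275,.058).round(4))
delta([m[0],m[1],.1],[.905,-.426])
E
```

```text
holes mid [ 0.481 -0.261  0.024] 0.0806 65.34093375633985
plate mid [ 0.4806 -0.2616  0.024 ]
65.61616831791663 0.1063
65.5264877510792 0.1063
block [ 0.4808 -0.261   0.048 ] post [ 0.4803 -0.2612  0.058 ]
pos [ 0.4681 -0.2896  0.2027] shift mm [ 30.7  -0.5 102.7] turn 0.2 tilt [-8.e-04  7.e-04 -1.e+00] q5 -0.25 F [-0.6 -1.   0.2] open 0.0853 t 10.62
```

```bash
python3 -m jog '[1,0.016,-0.0006,0.03,0,0,-0.4, 1,0.015,0,0.05,0,0,0, 1,0,0,0.05,0,0,0, 1,0,0,0.03,0,0,0, 1,0,0,0.0165,0,0,0, 1,0,0,0,0,0,0]'; python3 -c "
from h import *
delta([.4806,-.2612,.026],[.9096,-.4155])"
```

```text
t: 11.38
tool_pos: [0.4803, -0.2612, 0.026]
tool_rot: [-2.643, -1.695, 0.001]
contact_force: [-0.5, 0.1, -0.2]
opening: 0.0852
pos [ 0.4803 -0.2612  0.026 ] shift mm [ 0.2  0.3 -0. ] turn -0.1 tilt [-0.0016  0.0012 -1.    ] q5 -0.2 F [-0.5  0.1 -0.2] open 0.0852 t 11.38
```

```bash
python3 -m jog '[0.2,0,0,0,0,0,0, 0.2,0,0,0,0,0,0, 0.2,0,0,0,0,0,0, 0.2,0,0,0,0,0,0, 0.2,0,0,0,0,0,0, 0.2,0,0,0,0,0,0, 0.2,0,0,0,0,0,0]' 90; python3 - <<'E'
from h import *
o=ctrl.get_obs(); im=ctrl.get_image("wrist"); c=cam(im,o); img=im["image"]; 
np.savez("w8.npz",img=img,K=c[0],R=c[1],o=c[2],tp=o["tool_pos"],tr=o["tool_rot"]); delta([.4806,-.2612,.026],[.9096,-.4155])
cv2.imwrite("pics/w8.png",cv2.resize(img[170:370,130:390],(780,600),interpolation=cv2.INTER_CUBIC))
E
```

```text
t: 12.25
tool_pos: [0.4817, -0.2623, 0.0282]
tool_rot: [2.643, 1.694, 0.001]
contact_force: [-0.4, -0.0, 6.0]
opening: 0.0281
pos [ 0.4817 -0.2623  0.0282] shift mm [ 0.5 -1.5  2.2] turn -0.1 tilt [ 0.0018 -0.0014 -1.    ] q5 -0.2 F [-0.1  0.   5.4] open 0.0282 t 12.3
```

View pics/w8.png

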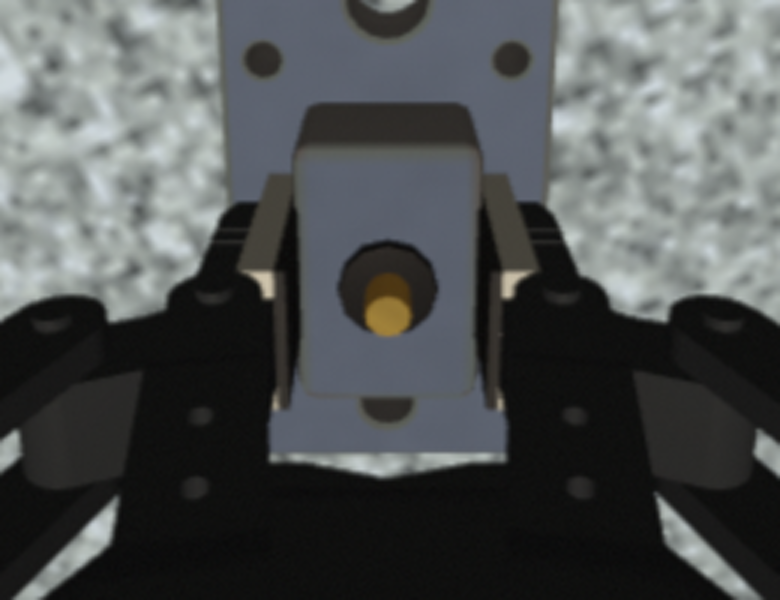

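```bash
python3 - <<'E'
from h import *
img,c=load("w8.npz"); d=np.load("w8.npz"); T=R(d["tr"]); 
f=lambda u,v,z:(T.T@(px2w((130+(u+.5)/3-.5,170+(v+.5)/3-.5),z,c)-d["tp"])*1e3).round(1)
print("block far",f(388,147,.048),"near",f(388,397,.048),"L",f(296,270,.048),"R",f(480,270,.048),"post",f(388,316,.058),"plate near edge",f(388,453,.024))
print("hole near edge(+41-7.25)",f(388,40,.024),"small screw holes",f(263,60,.024),f(511,60,.024),"small hole near edge",f(387,424,.024))
E
```

```text
block far [ 23.4  -0.1 -19.8] near [-20.8  -0.1 -19.8] L [  2.7 -14.6 -19.8] R [  2.6  14.4 -19.7] post [  0.7  -0.1 -29.8] plate near edge [-52.1  -0.1   4.3]
hole near edge(+41-7.25) [33.9 -0.1  4.2] small screw holes [ 30.3 -22.    4.2] [30.3 21.5  4.3] small hole near edge [-45.2  -0.3   4.2]
```

```bash
python3 -m jog '[0.2,0,0,-0.01,0,0,0, 0.2,0,0,-0.03,0,0,0, 0.2,0,0,-0.04,0,0,0, 0.2,0,0,-0.04,0,0,0, 0.2,0,0,0,0,0,0]'; python3 -c "
from h import *
delta([.5366,.0144,.150],[.9426,.3338])"
```

```text
t: 12.92
tool_pos: [0.4825, -0.2628, 0.1504]
tool_rot: [2.639, 1.692, 0.004]
contact_force: [0.4, -0.8, -2.7]
opening: 0.0279
pos [ 0.4825 -0.2628  0.1504] shift mm [274.5 -66.5  -0.5] turn -44.2 tilt [ 0.0055 -0.0041 -1.    ] q5 -0.2 F [ 0.4 -0.8 -2.7] open 0.0279 t 12.93
```

```bash
python3 -m jog '[0.2,0,0,0,0,0,-8, 0.2,0,0,0,0,0,-10, 0.2,0,0,0,0,0,-10, 0.2,0,0,0,0,0,-9, 0.2,0,0,0,0,0,-7.2]'; python3 -m jog '[0.2,0.035,0.02,0,0,0,0, 0.2,0.035,0.02,0,0,0,0, 0.2,0.035,0.02,0,0,0,0, 0.2,0.035,0.02,0,0,0,0, 0.2,0.035,0.02,0,0,0,0, 0.2,0.035,0.02,0,0,0,0, 0.2,0.02,0.02,0,0,0,0, 0.2,0,0,0,0,0,0, 0.2,0,0,0,0,0,0]'; python3 -c "
from h import *
delta([.5369,.0136,.150],[.9426,.3338])"
```

```text
t: 13.55
tool_pos: [0.4792, -0.2604, 0.1435]
tool_rot: [-1.804, -2.565, -0.0]
contact_force: [0.1, -0.1, -3.5]
opening: 0.0279
t: 14.68
tool_pos: [0.5345, 0.0018, 0.1448]
tool_rot: [-1.811, -2.564, 0.003]
contact_force: [1.5, 0.4, -2.7]
opening: 0.0283
pos [0.5345 0.0018 0.1448] shift mm [10.4  6.2 -5.2] turn 0.0 tilt [-0.0036 -0.     -1.    ] q5 -0.48 F [ 1.5  0.4 -2.7] open 0.0283 t 14.68
```

```bash
python3 -m jog '[0.2,0.0104,0.0062,0.01,0,0,0, 0.2,0,0,0.025,0,0,0, 0.2,0,0,0.018,0,0,0, 0.2,0,0,0,0,0,0, 0.2,0,0,0,0,0,0, 0.2,0,0,0,0,0,0]'; python3 - <<'E'
from h import *
o=ctrl.get_obs(); im=ctrl.get_image("wrist"); c=cam(im,o); img=im["image"]; 
np.savez("w9.npz",img=img,K=c[0],R=c[1],o=c[2],tp=o["tool_pos"],tr=o["tool_rot"]); delta([.5369,.0136,.064],[.9426,.3338])
cv2.imwrite("pics/w9.png",cv2.resize(img[110:330,130:390],(709,600),interpolation=cv2.INTER_CUBIC))
E
```

```text
t: 15.42
tool_pos: [0.5391, 0.0137, 0.0951]
tool_rot: [1.812, 2.564, 0.002]
contact_force: [0.3, -0.5, -3.2]
opening: 0.0283
pos [0.5391 0.0138 0.095 ] shift mm [ 0.6 -2.2 31. ] turn 0.0 tilt [ 2.1e-03 -2.0e-04 -1.0e+00] q5 -0.45 F [ 0.1  0.  -3.9] open 0.0279 t 15.47
```

View pics/w9.png

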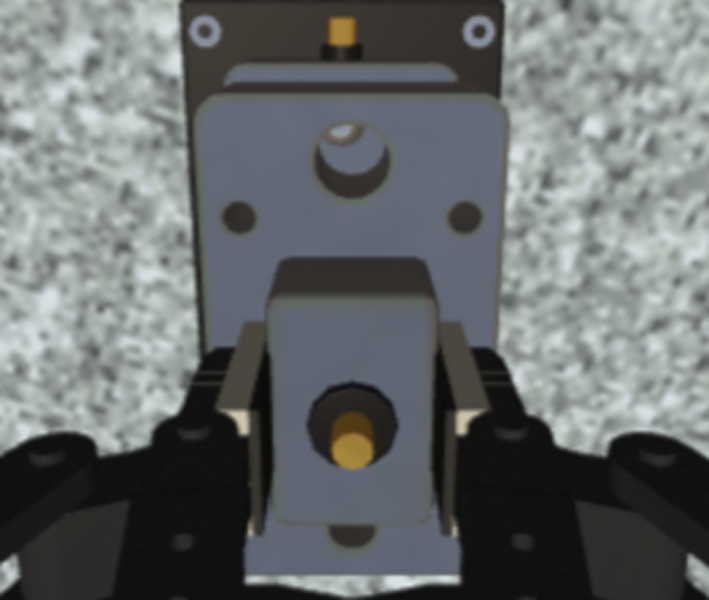

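The dowel nose shows through the large hole at (344,132), left of the hole centre (352,160). This agrees with the computed −2 mm correction in tool y.

```bash
python3 -m jog '[0.2,0.0006,-0.0021,0,0,0,0, 0.2,0,0,0.004,0,0,0, 0.2,0,0,0.005,0,0,0, 0.2,0,0,0.004,0,0,0, 0.2,0,0,0,0,0,0, 0.2,0,0,0,0,0,0]'; python3 - <<'E'
from h import *
o=ctrl.get_obs(); im=ctrl.get_image("wrist"); c=cam(im,o); img=im["image"]; T=R(o["tool_rot"])
delta([.5369,.0136,.064],[.9426,.3338])
cr=cv2.resize(img[135:215,220:300],(560,560),interpolation=cv2.INTER_CUBIC); cv2.imwrite("pics/w10.png",cr)
np.savez("w10.npz",img=img,K=c[0],R=c[1],o=c[2],tp=o["tool_pos"],tr=o["tool_rot"])
# predicted px
g=lambda x,y,z:w2px(o["tool_pos"]+T@np.array([x,y,z])/1e3,c)
print("hole top ctr pred crop",(g(41.8,-.1,4.2)-[220,135])*7, "nose pred crop",(w2px([.5366-.334*.041,.0144+.943*.041,.056],c)-[220,135])*7)
E
```

```text
t: 16.23
tool_pos: [0.5361, 0.0137, 0.0808]
tool_rot: [1.813, 2.566, -0.0]
contact_force: [1.2, -0.1, -3.1]
opening: 0.0277
pos [0.5362 0.0137 0.0809] shift mm [-0.3  0.6 16.9] turn 0.0 tilt [ 3.e-04 -0.e+00 -1.e+00] q5 -0.45 F [-0.  -0.2 -3.6] open 0.0281 t 16.27
hole top ctr pred crop [260.91424277 229.49229666] nose pred crop [271.40291292 184.45096856]
```

View pics/w10.png

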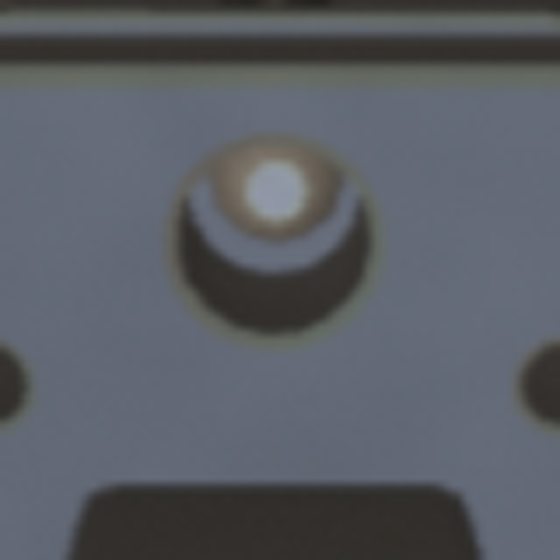

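The large dowel's nose is centred in the hole column-wise (275 vs 275). I'll descend while watching the force.

```bash
python3 -m jog '[0.2,-0.0002,0.0001,0.003,0,0,0, 0.2,0,0,0.003,0,0,0, 0.2,0,0,0.003,0,0,0, 0.2,0,0,0,0,0,0]'; python3 -c "
from h import *
delta([.5369,.0136,.064],[.9426,.3338]); print(ctrl.get_obs()['wrist_torque'])"
```

```text
t: 16.77
tool_pos: [0.5359, 0.0136, 0.0713]
tool_rot: [-1.812, -2.565, 0.001]
contact_force: [0.7, -0.2, -2.7]
opening: 0.0277
pos [0.5359 0.0136 0.0713] shift mm [-0.3  1.   7.3] turn 0.0 tilt [-9.e-04  1.e-04 -1.e+00] q5 -0.45 F [ 0.7 -0.2 -2.7] open 0.0277 t 16.77
[ 0.00905031  0.04171913 -0.03556512]
```

```bash
python3 -m jog '[0.2,0,0,0.003,0,0,0, 0.2,0,0,0.003,0,0,0, 0.2,0,0,0.002,0,0,0, 0.2,0,0,0,0,0,0]'; python3 -m jog '[0.2,0,0,0.002,0,0,0, 0.2,0,0,0.001,0,0,0, 0.2,0,0,0,0,0,0]';python3 -c "
from h import *
delta([.5369,.0136,.064],[.9426,.3338]); print(ctrl.get_obs()['wrist_torque'])"
```

```text
t: 17.27
tool_pos: [0.5367, 0.0135, 0.0654]
tool_rot: [1.812, 2.566, 0.0]
contact_force: [-4.5, 1.0, 6.7]
opening: 0.0281
t: 17.65
tool_pos: [0.5367, 0.0136, 0.0642]
tool_rot: [-1.812, -2.566, 0.001]
contact_force: [-10.3, 0.5, 18.8]
opening: 0.0283
pos [0.5367 0.0136 0.0642] shift mm [-0.   0.2  0.2] turn 0.0 tilt [-8.e-04 -2.e-04 -1.e+00] q5 -0.45 F [-10.3   0.5  18.8] open 0.0283 t 17.65
[ 0.07735069  1.83482748 -0.07258661]
```

```bash
python3 -m jog '[0.2,0,-0.001,0.002,0,0,0, 0.2,0,-0.001,0.001,0,0,0, 0.2,0,0,0,0,0,0, 0.2,0,0,0,0,0,0]';python3 - <<'E'
from h import *
delta([.5369,.0136,.064],[.9426,.3338]); print(ctrl.get_obs()['wrist_torque'])
im=ctrl.get_image("scene"); np.savez("s2.npz",img=im["image"]); a=im["image"][150:270,190:340]; cv2.imwrite("pics/s2.png",cv2.resize(a,(750,600),interpolation=cv2.INTER_CUBIC))
E
```

```text
t: 18.15
tool_pos: [0.5367, 0.0135, 0.0642]
tool_rot: [1.811, 2.565, 0.004]
contact_force: [-12.9, 4.4, 29.7]
opening: 0.0279
pos [0.5367 0.0135 0.0642] shift mm [0.  0.2 0.2] turn 0.0 tilt [ 0.0029  0.001  -1.    ] q5 -0.46 F [-12.9   4.4  29.7] open 0.0279 t 18.15
[ 0.5902676   2.34264063 -0.0749426 ]
```

```bash
python3 -m jog '[0.2,0,0,0,0,0,0, 0.2,0,0,0,0,0,0, 0.2,0,0,0,0,0,0, 0.2,0,0,0,0,0,0]';python3 - <<'E'
from h import *
for i in range(5):
    delta([.5369,.0136,.064],[.9426,.3338]); im=ctrl.get_image("wrist"if i%2 else"scene")
    if i==3: print([(t,round(b["p"],2),np.round(b["box"])) for t in("upper_half","lower_half","piston","sleeve_40_mid") for b in ctrl.boxes_of(t,im)[:1]]); np.savez("w11.npz",img=im["image"])
# parting line in scene crop: brightness profile down columns through the front side
s=np.load("s2.npz")["img"]; 
for t in (235,245,255,265,275): print(t,s[180:222,t].max(1).tolist())
E
```

```text
t: 18.7
tool_pos: [0.5367, 0.0135, 0.0642]
tool_rot: [1.811, 2.565, 0.004]
contact_force: [-12.5, 5.5, 28.7]
opening: 0.0276
pos [0.5367 0.0135 0.0642] shift mm [-0.   0.2  0.2] turn 0.0 tilt [ 0.0028  0.001  -1.    ] q5 -0.46 F [-12.5   5.5  28.7] open 0.0276 t 18.7
pos [0.5367 0.0135 0.0642] shift mm [0.  0.2 0.2] turn 0.0 tilt [ 0.0029  0.001  -1.    ] q5 -0.46 F [-14.7   3.5  28.1] open 0.0281 t 18.75
pos [0.5367 0.0135 0.0642] shift mm [0.  0.2 0.2] turn 0.0 tilt [ 0.0029  0.001  -1.    ] q5 -0.46 F [-13.2   4.5  28.4] open 0.0282 t 18.8
pos [0.5367 0.0135 0.0642] shift mm [0.  0.2 0.2] turn 0.0 tilt [ 0.0029  0.001  -1.    ] q5 -0.46 F [-12.8   3.9  28.2] open 0.0283 t 18.85
[('upper_half', 0.75, array([261., 231., 118., 182.])), ('lower_half', 0.56, array([257., 182., 137., 144.])), ('sleeve_40_mid', 0.75, array([100.,  18.,  77.,  36.]))]
pos [0.5367 0.0135 0.0641] shift mm [0.  0.2 0.1] turn 0.0 tilt [ 0.0028  0.0011 -1.    ] q5 -0.46 F [-13.1   5.1  29. ] open 0.0276 t 19.1
235 [108, 106, 106, 107, 106, 107, 107, 106, 105, 105, 107, 104, 104, 104, 105, 103, 103, 105, 106, 1
[... 269 characters left out ...]
3, 151, 149, 148, 135, 112, 105, 105, 107, 107, 106, 105]
255 [110, 109, 109, 109, 108, 109, 111, 109, 107, 109, 109, 108, 108, 108, 107, 109, 107, 107, 108, 108, 108, 104, 153, 213, 218, 181, 154, 157, 157, 159, 158, 159, 160, 149, 119, 104, 106, 106, 109, 104, 104, 105]
265 [109, 108, 111, 110, 109, 110, 110, 109, 107, 109, 109, 107, 109, 109, 109, 109, 108, 108, 106, 100, 149, 209, 223, 185, 150, 153, 153, 152, 155, 155, 156, 143, 118, 102, 104, 105, 104, 103, 98, 160, 179, 175]
275 [107, 109, 109, 107, 106, 109, 107, 105, 106, 105, 106, 105, 105, 105, 104, 96, 169, 214, 221, 184, 146, 146, 145, 147, 147, 148, 147, 137, 106, 107, 143, 172, 181, 179, 182, 179, 179, 178, 178, 176, 174, 174]
```

```bash
python3 -m jog '[0.2,0,0.0015,0,0,0,0, 0.2,0,0,0,0,0,0, 0.2,0,0,0,0,0,0]';python3 - <<'E'
from h import *
delta([.5369,.0136,.064],[.9426,.3338]); print(ctrl.get_obs()['wrist_torque'])
E
```

```text
t: 19.52
tool_pos: [0.5368, 0.0136, 0.0642]
tool_rot: [-1.812, -2.566, 0.001]
contact_force: [-20.0, 2.2, 33.6]
opening: 0.0279
pos [0.5368 0.0136 0.0642] shift mm [0.  0.1 0.2] turn 0.1 tilt [-0.001 -0.    -1.   ] q5 -0.45 F [-20.    2.2  33.6] open 0.0279 t 19.52
[ 0.24496892  3.09792069 -0.00379706]
```

```bash
python3 -m jog '[0.2,0,-0.0006,0,0,0,0, 0.2,0,0,0,0,0,0, 0.2,0,0,0,0,0,0]';python3 - <<'E'
from h import *
delta([.5369,.0136,.064],[.9426,.3338]); ctrl.finish_job(); delta([.5369,.0136,.064],[.9426,.3338])
E
```

```text
t: 19.9
tool_pos: [0.5367, 0.0135, 0.0642]
tool_rot: [1.812, 2.566, 0.001]
contact_force: [-17.4, 2.4, 31.3]
opening: 0.0281
pos [0.5367 0.0135 0.0642] shift mm [0.  0.2 0.2] turn 0.0 tilt [ 6.e-04  4.e-04 -1.e+00] q5 -0.45 F [-17.4   2.4  31.3] open 0.0281 t 19.9
the job is handed in; nothing more can be done
the job is handed in; nothing more can be done
```

The cell is assembled and handed in at t ≈ 19.9 s, with the arm still gripping the upper half (90 N) and pressing it shut.

- **Sleeve:** I picked the black ring that measured about 39 mm outside. The other two measured about 31 and 47 mm, and I left the green and orange look-alikes alone. It met the recess floor at the expected height. A wrist picture taken afterwards showed it concentric round the piston.
- **Upper half:** I put it on large hole over large dowel, and it passed the dowels with no contact force down to about 7 mm from closed.
- **Closure:** The tool stopped at z = 0.0642 m, which is the height calculated for the halves meeting. It stayed there as the push rose from 19 to over 30 N. At hand-in the push was about 31 N and the tool's tilt under 0.001 rad.

**Checks that failed or fell short:**
- A side load of about 17 N remained against the dowels and face. My small corrections did not remove it.
- I could not see the closed parting line, because the last scene picture came after the viewer's limit. That the halves meet all round is therefore inferred from height, force and tilt, not seen.
- I did not re-measure the bystanders afterwards. No unexpected contact forces appeared in the readings between moves.

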